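# Lock a swing clamp with its T-key

### The arm

A 7-joint arm with a two-finger parallel gripper is mounted at the origin on the work surface. World frame = base frame: x ahead of the robot, y to its left, z up, the work surface at z = 0. Lengths are in m, angles in rad, forces in N, time in s.
With the tool pointing down it reaches from about 0.425 to 0.925 m from the base axis. Payload 6.8 kg.
Tool frame: the origin (TCP) lies between the finger pads; the fingertips stand 14 mm ahead of it and the grasp point (between the pads) lies 5 mm behind it; z points along the fingers, y is the line along which they close (so a half turn about z gives the same grasp; the last joint's range is limited). The gripper opens to 85 mm and grips with 20 to 120 N. Pads are 22 mm wide; open, the fingers measure 114 mm over their backs; the gripper's body (76 mm by 85 mm) begins 54 mm behind the grasp point. The pads swing forward as they close: fully open they stand 13 mm farther back than shut.
Start: joints at [-1.289, 0.477, 0.022, 1.555, -0.011, 1.109, -0.083], TCP at [0.257, 0.624, 0.245] pointing down, gripper open.
Joint ranges: [-2.96, 2.96], [-0.34, 2.1], [-1.41, 1.46], [0.24, 2.44], [-1.37, 4.51], [0.17, 1.92], [-2.96, 2.96]. Speed limits (rad/s): [2.39, 2.39, 3.14, 3.14, 3.14, 3.14, 3.14].

### API

Orientations are given as a rotation vector (axis times angle).
In Python, from bench import r, eyes, ticket gives the robot as it stands. The module is installed in compiled form; this text tells all that it offers.
- The arm moves only by the tool arm_command, never from a script. Its argument "plan" is text: rows parted by semicolons, each of 4 numbers parted by spaces: the shift along the tool's x, y, z in m, then the turn about the tool's z in degrees. In form: tx ty tz yaw; .... A call has 1 to 20 rows; each row shifts and turns the commanded pose from where the row before left it, along the tool's axes as they then stand; what a row does not reach is not made up. A row lasts 1/8 s, in which the tool goes at most 62.5 mm and 10.7 degrees, less where a joint would pass 70% of its speed; a pose out of reach is approached as far as the arm can. A call is refused whole if a number of a shift passes 0.0625 or a number of a turn 10.7, either way. A call with a gripper value outside its range is refused whole. "hand" is the closure, from -1 (fully open) to 1 (shut), set as the call begins (left out, the last holds). The fingers move at their own pace and stop on an object; "grip_force" is the grip in N (left out, the last holds). Time passes only in rows, so rows that do not move let the fingers close. It gives the time, the measured TCP pose, the force, the opening and the grip force at its end, in the units of the state.
- r.get_obs(): the state, without advancing time (a new reading comes with each control period).
- eyes.grab_frame(name): name is "scene" or "top" or "wrist"; returns (picture, depth): 420x560x3 uint8, red, green, blue; 420x560 float32, m along the optical axis (not along the pixel's ray), 0 where there is no reading.
- eyes.calibration(name): a dict with "fov_y" (degrees; the focal length in pixels is half the picture's height over the tangent of half this angle, whatever the lens; pixels are square), "cx", "cy" (the principal point, pixels), "origin" and "attitude" of the camera in the world; the wrist camera has in their place "tool_from_camera" (4x4, takes a point from camera to tool coordinates, whose origin is the TCP and whose axes are the flange's). Camera axes: x right, y up, looking along -z (the intrinsics and any distortion apply to the point x, -y, -z); pixel columns grow to the right and rows downward; lengths in m; the calibration is good to about 2 mm. A picture is of the moment at which its call begins: read the wrist's pose just before it. calibration takes no time and is no camera call.
- ticket.hand_in(): hands the job in; it is judged then, once.
The state is a dict: "clock": time; "joints": joint angles; "qvel": joint speeds; "tau": joint torques, N m; "tcp_pos": TCP position; "orientation": TCP orientation; "contact_force": force on the tool from outside, world axes, zero at the start; "moment": the same for the moment, N m; "grip_width": finger opening in m; "gripper_force": force on a finger pad.
Only numpy, scipy, OpenCV 4.12 (cv2) and the standard library are available. Lean on these libraries where they do the work, as an engineer would, in place of code of your own. Each camera call takes 0.05 s, during which the arm holds its last target. There are 200 camera calls.

### The job

Lift the T-key out of its green stand, find by feel how its flat shank fits the slot of the brass clamp head, let it drop fully home, then turn the key clockwise until its bar lies along the fixture and the red clamp finger is over the sheet bracket, and leave the key standing there. Go gently: never press or twist the key hard in the fixture, do not touch the fixture with the gripper, and leave the hammer, the loose bracket and the spray can alone.

Things in the scene. Friction and masses are not known exactly. Their poses are not given: they have to be found in the camera images.
- key: T-key, 0.3 kg. Origin: centre of the shank's foot, z up the shank. Shank: flat bar 30 (x) by 12 (y) mm; collar 46 diameter, z 28 to 34; orange T-bar 80 (x) by 16 (y), z 70 to 86: grip across its 16 mm width, at z 78. A half turn about z fits the same. Starts upright in the stand, collar resting on the stand's top, 28 mm of shank in the hole
- fixture: fixed welding fixture, base plate 200 by 120 by 12 mm. Origin on the clamp head's turning axis, at the table; x points to the sheet bracket held at x 50 to 112 (highest edge z 65). The brass head, 50 by 50 mm, z 25 to 55, turns about z with its red finger, 18 wide, reaching 76 mm from the axis. More than 40 N between key and fixture is forcing it
- socket (a point): centre of the slot's mouth on the brass head's top, 55 mm above the table; axes as the fixture's. Slot 32 by 14 mm (1 mm clearance all round, 1 mm chamfer), long side along the finger, 30 deep: the key's collar rests on the head, foot 28 mm below this point. At a wrong angle the key stands on top; within about 0.07 rad of the right angle it drops in
- locked (a point): where the red finger's tip (z 55) is when the clamp is locked: slot and finger along the fixture's +x, at a hard stop. The head's real angle is not reported: see it (finger, slot) or feel it. It starts open, turned 0.4 to 1.4 rad anticlockwise from locked (seen from above), stays where left and takes about 0.08 N m to turn
- stand: fixed green stand 80 by 80 by 40 mm with a round hole 36 mm wide, 34 deep; origin centre of its underside
- hammer: bystander: loose hammer lying on the table; leave alone
- bracket: bystander: loose galvanised angle bracket 90 by 50 by 50 mm; leave alone
- spray: bystander: loose spray can 56 diameter, 150 high; leave alone
Mind the look-alikes: they are no part of the job. Of the things that look like the fixture, the larger one is meant. There is more than one size of the key; the job needs the smaller.

How it is judged:
On the way, in this order (a step that is already met when the one before it is completed fails the run):
1. the key is lifted out of its stand (height (world z) of key above 0.045 m), for 0.2 s.
2. the key is home in the slot of the still open clamp head (collar down to within 4 mm, centred, bar still more than 0.25 rad from the fixture's long axis) (z of key in the frame of socket below -0.024 m and horizontal distance between key and socket below 0.004 m and angle between the x axis of key and the x axis of fixture, either way round above 0.25 rad), for 0.2 s.
At the end, for the whole second after the job is handed in: the key stands released and at rest in the slot, collar within 3 mm of the head's top, within 4 mm of the axis and 0.08 rad of upright, its bar within 0.17 rad of the fixture's long axis (clamp locked) (z of key in the frame of socket below -0.025 m and horizontal distance between key and socket below 0.004 m and angle between the x axis of key and the x axis of fixture, either way round below 0.17 rad and angle between key's own z axis and vertical below 0.08 rad and contact force between the fingers and key below 0.1 N and linear speed of key below 0.02 m/s); the robot touches nothing.
It fails at once if the key is forced: more than 40 N between key and fixture (contact force between key and fixture above 40 N).
It fails at once if the gripper touches the fixture (the clamp is turned with the key only) (contact force between the fingers and fixture above 2 N).
It fails at once if a bystander is moved by more than 20 mm (distance of any of hammer, bracket, spray from where it was at the start of the episode above 0.02 m).
It also fails if it takes over 72 s, if anything falls off the work surface, if the arm or the gripper's body presses on something with over 40 N, if the wrist force passes 120 N, or if a joint passes its speed limit or range.

## Working session

There is one attempt and no reset: what is moved stays moved. The work goes in short steps, Python scripts to look and compute and a tool call to move; the robot and the scene stay as the last step left them, time stands still between calls to the robot, and variables do not carry over. Pictures are saved under pics/ and viewed, at most 10 in all, crops included, and the job is handed in when it is done.

Besides the shell and the picture viewer there is one more tool, called by a JSON object that holds its "fn" and its "kwargs", one argument or row to a line. arm_command: Moves the arm, as the interface text tells. Its arguments: {"type":"object","properties":{"plan":{"type":"string"},"hand":{"type":"number"},"grip_force":{"type":"number"}},"required":["plan"]}

```bash
mkdir -p pics
cat > h.py <<'E'
import numpy as np, cv2
from bench import r, eyes, ticket
from scipy.spatial.transform import Rotation as R
def grab(n):
    o=r.get_obs(); im,d=eyes.grab_frame(n); np.savez(f'{n}.npz',im=im,d=d,p=o['tcp_pos'],o=o['orientation']); return im,d,o
E
python3 - <<'E'
from h import *
for n in ("scene","top"):
    im,d,o=grab(n); cv2.imwrite(f'pics/{n}0.png',im[:,:,::-1]); print(eyes.calibration(n))
print(eyes.calibration("wrist")); print(r.get_obs())
E
```

```text
{'fov_y': 52.48615383126416, 'cx': 275.031866696659, 'cy': 200.27229414173902, 'origin': array([ 0.95152208, -0.40302775,  1.00956379]), 'attitude': array([0.52427872, 0.22887681, 0.78801301])}
{'fov_y': 56.14802438386822, 'cx': 281.950216855067, 'cy': 210.03279906083668, 'origin': array([ 0.29566068, -0.02196784,  1.02571251]), 'attitude': array([ 0.19174098, -0.17205648, -1.40529739])}
{'fov_y': 66.0444864038229, 'cx': 283.38535450406795, 'cy': 209.02076656037178, 'tool_from_camera': array([[ 1.63098428e-04,  9.63486555e-01,  2.67756664e-01,
         6.72802148e-02],
       [ 9.99999677e-01, -3.67936677e-04,  7.14841840e-04,
         4.36902197e-04],
       [ 7.87257999e-04,  2.67756461e-01, -9.63486304e-01,
        -1.29051073e-01],
       [ 0.00000000e+00,  0.00000000e+00,  0.00000000e+00,
         1.00000000e+00]])}
{'clock': 0.1, 'joints': array([-1.28908948,  0.47772442,  0.02234412,  1.55634269, -0.01150844,
        1.10928711, -0.08310193]), 'qvel': array([-0.00054748, -0.00194929, -0.00051206, -0.00335917, -0.00011171,
       -0.00124534, -0.00035257]), 'tau': array([ 3.60507336e-03, -5.97757459e+01,  1.61293220e+00, -2.81952953e+01,
        1.27371130e-02,  5.06044395e-03,  3.16437274e-05]), 'tcp_pos': array([0.25632199, 0.6238947 , 0.24442243]), 'orientation': array([-6.08377563e-01, -3.08191198e+00,  2.54523102e-03]), 'contact_force': array([ 0.30678087, -0.27196334,  0.37622033]), 'moment': array([ 0.02270067,  0.00995786, -0.0615071 ]), 'gripper_force': 0.0, 'grip_width': 0.08528055570768042}
```

View pics/scene0.png

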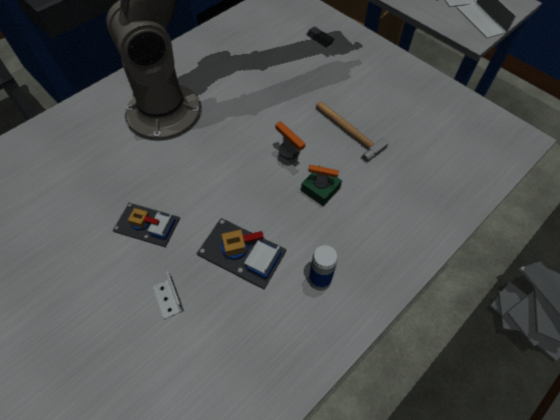

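View pics/top0.png

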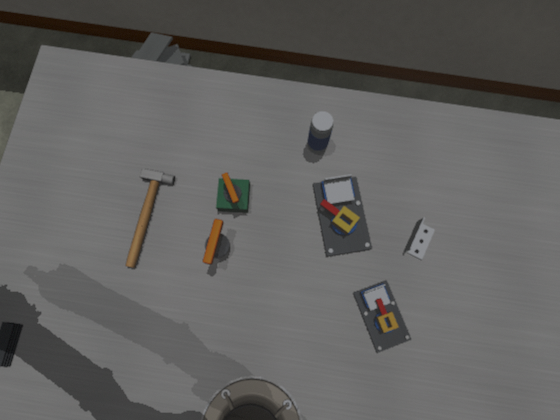

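Top view: candidates for the key are the orange bar in the green stand (230,188) and the free-standing larger bar (214,242). The job's key is the one in the stand. Candidates for the fixture are the larger one (342,215) and the smaller one (382,315), so I take the larger. The spray can is at (320,130), the hammer at (150,215) and the bracket at (422,240).

```bash
cat >> h.py <<'E'
def cam(n,p=None,o=None):
    c=eyes.calibration(n)
    if n=="wrist":
        T=np.eye(4);T[:3,:3]=R.from_rotvec(o).as_matrix();T[:3,3]=p; T=T@c['tool_from_camera']
        return c,T[:3,:3],T[:3,3]
    return c,R.from_rotvec(c['attitude']).as_matrix(),c['origin']
def load(n):
    z=np.load(f'{n}.npz'); return z['im'],z['d'],cam(n,z['p'],z['o'])
def rays(uv,C):
    c,M,t=C; f=210/np.tan(np.radians(c['fov_y'])/2); uv=np.atleast_2d(uv).astype(float)
    return np.c_[(uv[:,0]-c['cx'])/f,-(uv[:,1]-c['cy'])/f,-np.ones(len(uv))]@M.T,t
def onz(uv,z,C):
    d,t=rays(uv,C); return t+d*((z-t[2])/d[:,2])[:,None]
def world(d,C):
    v,u=np.indices(d.shape); D,t=rays(np.c_[u.ravel(),v.ravel()],C); return (t+D*d.reshape(-1,1)).reshape(*d.shape,3)
def mask(im,name):
    h=cv2.cvtColor(im,cv2.COLOR_RGB2HSV); H,S,V=h[...,0],h[...,1],h[...,2]
    return {'orange':(H>=5)&(H<15)&(S>180)&(V>90),'red':((H<4)|(H>174))&(S>150)&(V>60),'brass':(H>=16)&(H<28)&(S>120)&(V>90),
     'green':(H>60)&(H<90)&(S>90)}[name].astype(np.uint8)
def blobs(m,amin=25):
    n,l,s,c=cv2.connectedComponentsWithStats(m); return [(l==i) for i in range(1,n) if s[i,4]>=amin]
E
python3 - <<'E'
from h import *
for n in ("scene","top"):
    im,d,C=load(n); W=world(d,C)
    for k in ('orange','red','brass','green'):
        for b in blobs(mask(im,k)):
            P=W[b]; v,u=np.nonzero(b); zt=np.percentile(P[:,2],90)
            top=P[P[:,2]>zt-.006]; (c,s,a)=cv2.minAreaRect((top[:,:2]*1000).astype(np.float32))
            print(n,k,len(u),(u.mean().round(),v.mean().round()),'ztop',zt.round(3),'rect',np.round(c),np.round(s),round(a,1),'mean',P.mean(0).round(3))
E
```

```text
scene orange 183 (np.float64(290.0), np.float64(134.0)) ztop 0.117 rect [418. 155.] [ 17. 103.] 86.2 mean [0.419 0.155 0.115]
scene orange 119 (np.float64(323.0), np.float64(170.0)) ztop 0.1 rect [ 766. -115.] [ 74. 681.] 39.1 mean [0.56  0.139 0.105]
scene red 60 (np.float64(151.0), np.float64(220.0)) ztop 0.044 rect [ 334. -264.] [39. 13.] 29.2 mean [ 0.333 -0.265  0.042]
scene red 113 (np.float64(253.0), np.float64(236.0)) ztop 0.056 rect [ 756. -244.] [ 47. 502.] 56.1 mean [ 0.559 -0.112  0.062]
scene brass 192 (np.float64(342.0), np.float64(122.0)) ztop 0.027 rect [439. 363.] [ 15. 203.] 88.5 mean [0.439 0.362 0.024]
scene brass 135 (np.float64(137.0), np.float64(215.0)) ztop 0.044 rect [ 614. -330.] [ 47. 688.] 81.7 mean [ 0.311 -0.287  0.062]
scene brass 275 (np.float64(233.0), np.float64(240.0)) ztop 0.057 rect [ 531. -153.] [48. 52.] 61.2 mean [ 0.53  -0.153  0.054]
scene green 597 (np.float64(320.0), np.float64(189.0)) ztop 0.042 rect [ 726. -132.] [100. 697.] 31.6 mean [0.568 0.127 0.036]
top orange 29 (np.float64(231.0), np.float64(193.0)) ztop 0.1 rect [541. 141.] [55. 1
[... 566 characters left out ...]
64(220.0)) ztop 0.027 rect [350. 227.] [470. 197.] 55.0 mean [0.45  0.359 0.035]
top brass 302 (np.float64(345.0), np.float64(219.0)) ztop 0.058 rect [427. -89.] [ 49. 293.] 58.2 mean [ 0.528 -0.152  0.064]
top brass 153 (np.float64(213.0), np.float64(241.0)) ztop 0.118 rect [354.  92.] [243.  78.] 45.2 mean [0.414 0.153 0.122]
top brass 211 (np.float64(387.0), np.float64(322.0)) ztop 0.045 rect [ 286. -166.] [ 47. 285.] 5.6 mean [ 0.298 -0.284  0.047]
top green 216 (np.float64(222.0), np.float64(197.0)) ztop 0.042 rect [552. 165.] [80. 36.] 10.8 mean [0.542 0.169 0.04 ]
top green 257 (np.float64(242.0), np.float64(192.0)) ztop 0.043 rect [444.  65.] [342.  41.] 24.1 mean [0.561 0.118 0.048]
```

```bash
cat >> h.py <<'E'
def rel(target,yaw=None):
    "total tool-frame shift to target xyz, tool x/y world dirs (deg), and current tool-y heading"
    o=r.get_obs(); M=R.from_rotvec(o['orientation']).as_matrix()
    print('t',round(o['clock'],2),'tcp',o['tcp_pos'].round(4),'shift mm',((np.array(target)-o['tcp_pos'])@M*1000).round(1),
     'xdir',round(np.degrees(np.arctan2(M[1,0],M[0,0])),2),'ydir',round(np.degrees(np.arctan2(M[1,1],M[0,1])),2),'tilt',(M[:2,2]).round(4),'j7',o['joints'][6].round(2))
def rect(n,names,xy,rad,z0,z1):
    im,d,C=load(n); W=world(d,C); m=sum(mask(im,k) for k in names)>0
    m&=(np.hypot(W[...,0]-xy[0],W[...,1]-xy[1])<rad)&(W[...,2]>z0)&(W[...,2]<z1)
    P=W[m]; c,s,a=cv2.minAreaRect((P[:,:2]*1000).astype(np.float32))
    if s[0]<s[1]: a+=90; s=s[::-1]
    v,u=np.nonzero(m)
    print(n,names,len(P),'c',np.round(c,1),'size',np.round(s,1),'long axis',round(a%180,1),'z',np.percentile(P[:,2],[10,50,90]).round(4),'px',u.mean().round(),v.mean().round())
    return P
E
python3 - <<'E'
from h import *
for n in ("scene","top"):
    rect(n,['orange','brass'],(.555,.14),.06,.092,.108)
    rect(n,['green'],(.555,.14),.08,.036,.048)
    rect(n,['brass'],(.53,-.153),.05,.05,.063)
    rect(n,['red'],(.56,-.11),.05,.05,.063)
rel((.555,.14,.245))
im=np.load('top.npz')['im']; cv2.imwrite('pics/crop.png',cv2.resize(im[150:290,180:400,::-1],None,fx=3.5,fy=3.5,interpolation=cv2.INTER_CUBIC))
E
```

```text
scene ['orange', 'brass'] 118 c [556.4 143.3] size [74.7 15.5] long axis 32.8 z [0.0953 0.0977 0.0999] px 323.0 170.0
scene ['green'] 404 c [557.2 143.3] size [80.9 78.8] long axis 7.6 z [0.0374 0.0399 0.0424] px 321.0 186.0
scene ['brass'] 267 c [ 531.4 -152.7] size [52.1 48.3] long axis 151.2 z [0.0527 0.0547 0.0572] px 233.0 240.0
scene ['red'] 110 c [ 555.8 -108.9] size [46.6 17.3] long axis 59.4 z [0.0525 0.0545 0.0564] px 253.0 236.0
top ['orange', 'brass'] 118 c [553.5 143.9] size [78.1 13.7] long axis 33.3 z [0.096  0.098  0.1004] px 230.0 189.0
top ['green'] 464 c [554.3 143.6] size [78.2 77.2] long axis 6.4 z [0.0381 0.0405 0.0426] px 233.0 194.0
top ['brass'] 288 c [ 530.  -152.2] size [50.2 49.7] long axis 150.0 z [0.0532 0.0559 0.058 ] px 345.0 219.0
top ['red'] 110 c [ 554.5 -108.6] size [46.9 15.8] long axis 62.0 z [0.054  0.0559 0.0583] px 329.0 207.0
t 0.1 tcp [0.2563 0.6239 0.2444] shift mm [-460.2 -334.1    0. ] xdir 157.67 ydir 67.67 tilt [-0.0005 -0.0015] j7 -0.08
```

View pics/crop.png

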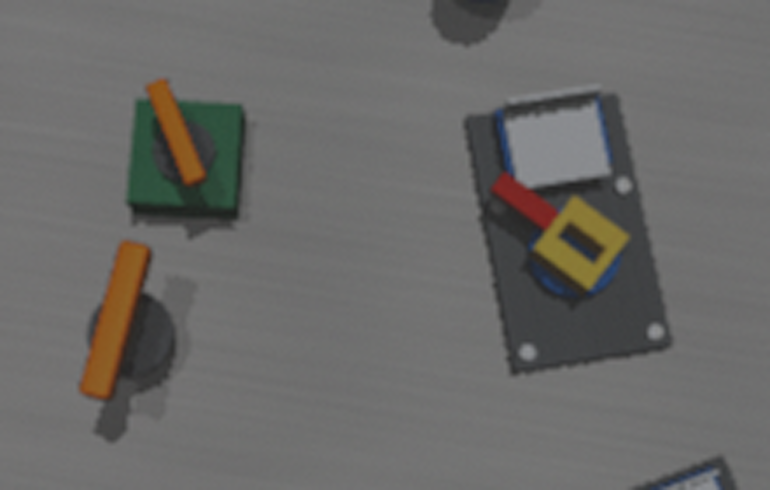

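The crop shows the small key in the stand (bar about 78 mm at 33°, z top 0.098, as described). The larger key (103 mm) is below it, and the large fixture is at right with the finger up-left and the slot along the finger.

{"fn": "arm_command", "kwargs": {
  "plan": "-0.03 -0.022 0 0;-0.0358 -0.026 0 0;-0.0358 -0.026 0 0;-0.0358 -0.026 0 0;-0.0358 -0.026 0 0;-0.0358 -0.026 0 0;-0.0358 -0.026 0 0;-0.0358 -0.026 0 0;-0.0358 -0.026 0 0;-0.0358 -0.026 0 0;-0.0358 -0.026 0 0;-0.0358 -0.026 0 0;-0.0358 -0.026 0 0;0 0 0 10.4;0 0 0 10.4;0 0 0 10.4;0 0 0 10.4;0 0 0 10.4;0 0 0 10.4;0 0 0 10.4",
  "hand": -0.1
}}

```text
clock: 2.6
tcp_pos: [0.5544, 0.1407, 0.2449]
orientation: [-2.325, -2.113, 0.001]
contact_force: [0.2, -0.1, -0.2]
grip_width: 0.0469
gripper_force: 0.0
```

{"fn": "arm_command", "kwargs": {
  "plan": "0 0 0 10.4;0 0 0 10.4;0 0 0 10.4;0 0 0 10.4;0 0 0 10.3;0 0 0 0;0 0 0 0;0 0 0 0"
}}

```text
clock: 3.6
tcp_pos: [0.5547, 0.1407, 0.2453]
orientation: [-3.012, -0.894, 0.0]
contact_force: [-0.6, 0.4, -0.3]
grip_width: 0.0472
gripper_force: 0.0
```

```bash
cat >> h.py <<'E'
def look(xy,rad,z,names):
    "wrist picture: colour blob edges on plane z -> min area rect in world mm"
    im,d,o=grab("wrist"); C=cam("wrist",o['tcp_pos'],o['orientation'])
    m=(sum(mask(im,k) for k in names)>0).astype(np.uint8); v,u=np.nonzero(m); P=onz(np.c_[u,v],z,C)
    W=world(d,C)[v,u]; k=(np.hypot(*(P[:,:2]-xy).T)<rad)&(abs(W[:,2]-z)<.008); P=P[k]
    c,s,a=cv2.minAreaRect((P[:,:2]*1000).astype(np.float32))
    if s[0]<s[1]: a+=90; s=s[::-1]
    print(names,len(P),'c',np.round(c,1),'size',np.round(s,1),'axis',round(a%180,2),'z',np.median(W[k,2]).round(4),'px',u[k].mean().round(),v[k].mean().round(), 'grip',round(o['grip_width'],4)); return im
E
python3 - <<'E'
from h import *
im=look((.555,.1435),.06,.098,['orange','brass']); cv2.imwrite('pics/w1.png',im[:,:,::-1])
rel((.555,.1435,.105))
E
```

```text
['orange', 'brass'] 982 c [557.2 145.2] size [77.3 14.7] axis 32.54 z 0.0984 px 280.0 199.0 grip 0.0472
t 3.65 tcp [0.5547 0.1407 0.2453] shift mm [  1.8  -2.1 140.3] xdir 33.05 ydir -56.95 tilt [-0.0001  0.0002] j7 -1.1
```

View pics/w1.png

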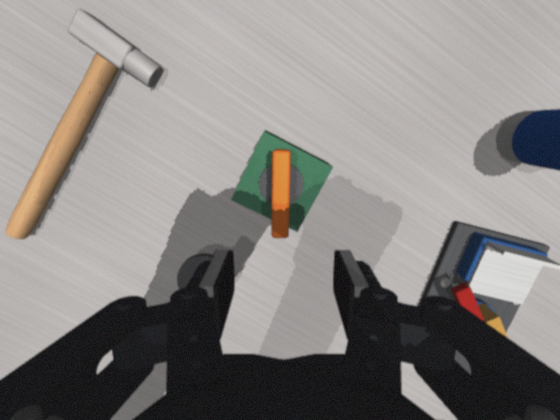

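Wrist view: the bar is at (280,195), square between the fingers. The green stand is under it, and the large key (205,270) is clear of the fingers. Descending to grasp.

{"fn": "arm_command", "kwargs": {
  "plan": "0.003 -0.002 0.02 0;0 0 0.03 0;0 0 0.03 0;0 0 0.03 0;0 0 0.03 0;0 0 0.02 0;0 0 0 0;0 0 0 0"
}}

```text
clock: 4.65
tcp_pos: [0.5568, 0.1441, 0.0859]
orientation: [3.013, 0.891, 0.002]
contact_force: [0.6, -0.5, 0.6]
grip_width: 0.0471
gripper_force: 0.0
```

{"fn": "arm_command", "kwargs": {
  "plan": "0 0 0 0;0 0 0 0;0 0 0 0;0 0 0 0;0 0 0 0;0 0 0 0;0 0 0 0;0 0 0 0",
  "hand": 1,
  "grip_force": 40
}}

```text
clock: 5.65
tcp_pos: [0.5566, 0.1445, 0.0862]
orientation: [-3.012, -0.891, -0.002]
contact_force: [-1.6, 0.4, 6.3]
grip_width: 0.0156
gripper_force: 42.1
```

{"fn": "arm_command", "kwargs": {
  "plan": "0 0 -0.01 0;0 0 -0.02 0;0 0 -0.03 0;0 0 -0.03 0;0 0 -0.03 0;0 0 0 0;0 0 0 0;0 0 0 0"
}}

```text
clock: 6.65
tcp_pos: [0.5552, 0.1439, 0.2042]
orientation: [3.012, 0.891, -0.004]
contact_force: [0.5, -1.0, -3.0]
grip_width: 0.0154
gripper_force: 40.9
```

Run:
```python
from h import *
o=r.get_obs(); print(o['contact_force'],o['moment'],o['grip_width'],o['tcp_pos'])
im=look(o['tcp_pos'][:2],.08,o['tcp_pos'][2]+.013,['orange']); cv2.imwrite('pics/w2.png',im[:,:,::-1])
rel((.531,-.152,.206))
for n in ('scene','top'): grab(n)
C=cam('wrist',o['tcp_pos'],o['orientation'])
m=blobs(mask(im,'orange')); print([(b.sum(),np.argwhere(b).min(0),np.argwhere(b).max(0)) for b in m])
```

```text
[ 0.51257662 -0.95026292 -3.02688067] [0.03374341 0.00478079 0.02134134] 0.015401268639974843 [0.55523002 0.1439382  0.20415881]
['orange'] 5370 c [560.1 146.6] size [71.3 15.1] axis 33.18 z 0.2164 px 283.0 278.0 grip 0.0154
t 6.7 tcp [0.5554 0.1439 0.2042] shift mm [-181.4  235.    -1.5] xdir 32.96 ydir -57.04 tilt [-0.002 -0.001] j7 -1.07
[(np.int64(5432), array([193, 264]), array([358, 303])), (np.int64(124), array([288, 198]), array([300, 215])), (np.int64(88), array([342, 149]), array([360, 165]))]
```

View pics/w2.png

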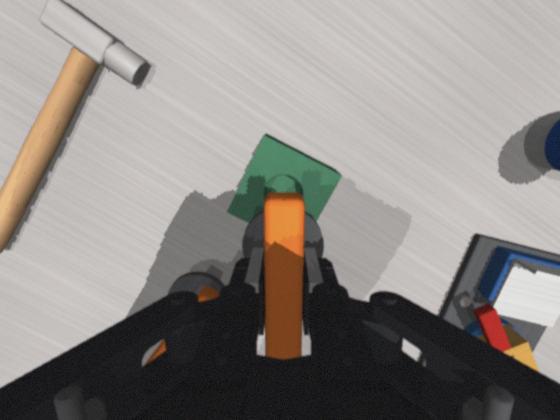

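Run:
```python
from h import *
c=eyes.calibration('wrist');T=c['tool_from_camera'];C=(c,T[:3,:3],T[:3,3])
im=np.load('wrist.npz')['im']; g=im[:,284].astype(int); print([(i,*g[i]) for i in list(range(188,216,2))+list(range(350,366,2))])
for z in(-.012,): print(onz([(284,v) for v in (193,199,205,358,360)],z,C).round(4))
print('collar',onz([(243,240),(323,240),(284,178)],.040,C).round(4))
for row in (215,225,235,245): print(row, im[row,235:265].sum(1).tolist(), im[row,300:332].sum(1).tolist())
```

```text
[(188, np.int64(80), np.int64(132), np.int64(102)), (190, np.int64(81), np.int64(131), np.int64(100)), (192, np.int64(91), np.int64(92), np.int64(64)), (194, np.int64(109), np.int64(60), np.int64(28)), (196, np.int64(116), np.int64(62), np.int64(24)), (198, np.int64(137), np.int64(74), np.int64(34)), (200, np.int64(179), np.int64(93), np.int64(39)), (202, np.int64(225), np.int64(122), np.int64(55)), (204, np.int64(227), np.int64(129), np.int64(57)), (206, np.int64(228), np.int64(140), np.int64(62)), (208, np.int64(228), np.int64(143), np.int64(63)), (210, np.int64(228), np.int64(143), np.int64(63)), (212, np.int64(227), np.int64(141), np.int64(61)), (214, np.int64(228), np.int64(143), np.int64(63)), (350, np.int64(123), np.int64(68), np.int64(33)), (352, np.int64(124), np.int64(67), np.int64(31)), (354, np.int64(123), np.int64(68), np.int64(33)), (356, np.int64(126), np.int64(69), np.int64(34)), (358, np.int64(108), np.int64(59), np.int64(31)), (360, np.int64(42), np.int64(30), np.int64(26)), (362, np.int64(23), np.int64(27), np.int64(26)), (364, np.int64(25), np.int64(24), np.int64(
[... 794 characters left out ...]
55, 453, 495, 498, 504, 502, 504, 499, 506, 504, 496, 505, 504, 502]
235 [351, 362, 360, 347, 360, 355, 357, 351, 300, 205, 157, 176, 181, 182, 190, 173, 180, 180, 187, 180, 190, 200, 187, 193, 197, 190, 186, 185, 201, 241] [377, 371, 349, 289, 252, 253, 253, 254, 261, 259, 265, 259, 256, 261, 262, 261, 262, 258, 270, 267, 273, 313, 395, 475, 488, 488, 499, 495, 497, 496, 492, 494]
245 [358, 358, 363, 369, 364, 367, 324, 233, 161, 148, 141, 149, 144, 144, 148, 157, 150, 149, 141, 153, 155, 150, 146, 156, 149, 149, 139, 146, 172, 184] [370, 348, 325, 244, 186, 151, 145, 144, 140, 157, 154, 148, 154, 139, 151, 152, 156, 145, 151, 136, 163, 149, 177, 300, 452, 482, 494, 498, 499, 494, 497, 494]
```

Run:
```python
from h import *
c=eyes.calibration('wrist');T=c['tool_from_camera'];C=(c,T[:3,:3],T[:3,3])
from scipy.optimize import least_squares
L=onz([(246.7,225),(243.3,235),(241.8,245),(318.3,225),(322,235),(323.6,245)],.040,C)
print(L.round(4))
f=least_squares(lambda p:np.hypot(L[:,0]-p[0],L[:,1]-p[1])-.023,[0,0]); print(f.x,f.fun)
# fixture from wrist view is partial; fixture axes from scene/top: dark plate
for n in('scene','top'):
    im,d,C=load(n); W=world(d,C); h=cv2.cvtColor(im,cv2.COLOR_RGB2HSV)
    z=W[...,2]; near=np.hypot(W[...,0]-.54,W[...,1]+.15)<.16
    m=near&(z>.006)&(z<.12)&(np.hypot(W[...,0]-.64,W[...,1]+.05)>.0)
    n2,l,s,ce=cv2.connectedComponentsWithStats(m.astype(np.uint8)); i=1+np.argmax(s[1:,4]); P=W[l==i]
    P=P[P[:,2]<.018]; hull=(P[:,:2]*1000).astype(np.float32); print(n,cv2.minAreaRect(hull),len(P))
    w=near&(h[...,1]<40)&(h[...,2]>130)&(z>.045)&(z<.08); Q=W[w]; print('sheet',cv2.minAreaRect((Q[:,:2]*1000).astype(np.float32)),np.median(Q[:,2]),len(Q))
```

```text
[[ 0.0122 -0.0199  0.04  ]
 [ 0.0064 -0.022   0.04  ]
 [ 0.0004 -0.023   0.04  ]
 [ 0.0122  0.0195  0.04  ]
 [ 0.0064  0.0217  0.04  ]
 [ 0.0004  0.0228  0.04  ]]
[ 0.00013849 -0.00014087] [ 1.93707373e-04 -2.68867605e-04 -1.03411209e-04  7.97644628e-05
 -2.44881660e-04 -2.91114426e-05]
scene ((550.9100341796875, -145.478271484375), (200.40892028808594, 122.13334655761719), 18.149452209472656) 1762
sheet ((635.9163818359375, -121.57008361816406), (2.2938246726989746, 54.92341232299805), 18.755722045898438) 0.06471743877461034 14
top ((548.5098876953125, -146.22177124023438), (200.4705352783203, 121.27458953857422), 18.49854850769043) 1942
sheet ((623.0966186523438, -117.5772933959961), (57.03407669067383, 49.03813552856445), 82.85810089111328) 0.06579355971434586 30
```

The held key's collar is centred on the TCP (0.1 mm). Fixture axis is 18.3°, finger about 60.5°, head about (0.532, -0.1515). Next I move to a viewpoint beside the head with the key turned to about 60.5°.

{"fn": "arm_command", "kwargs": {
  "plan": "0 0 0 -9.2;0 0 0 -9.2;0 0 0 -9.1;-0.015 0.0055 0 0;-0.0294 0.0109 0 0;-0.0294 0.0109 0 0;-0.0294 0.0109 0 0;-0.0294 0.0109 0 0;-0.0294 0.0109 0 0;-0.0294 0.0109 0 0;-0.0294 0.0109 0 0;-0.0294 0.0109 0 0;-0.0294 0.0109 0 0;-0.0294 0.0109 0 0;-0.0294 0.0109 0.015 0;0 0 0 0;0 0 0 0;0 0 0 0;0 0 0 0"
}}

```text
clock: 9.18
tcp_pos: [0.4988, -0.2114, 0.1905]
orientation: [2.713, 1.583, 0.001]
contact_force: [0.4, -0.0, -3.0]
grip_width: 0.0152
gripper_force: 40.9
```

Run:
```python
from h import *
rel((.532,-.1515,.135))
im=look((.532,-.1515),.06,.055,['brass']); look((.556,-.108),.06,.055,['red']); cv2.imwrite('pics/w3.png',im[:,:,::-1])
```

```text
t 9.18 tcp [ 0.4988 -0.2114  0.1905] shift mm [68.4 -0.6 55.5] xdir 60.52 ydir -29.48 tilt [0.0005 0.0003] j7 0.04
['brass'] 3055 c [ 531.  -152.6] size [50.2 48.8] axis 60.96 z 0.0555 px 280.0 120.0 grip 0.0152
['red'] 1609 c [ 555.8 -108.6] size [48.4 17.4] axis 60.53 z 0.0554 px 282.0 50.0 grip 0.0157
```

View pics/w3.png

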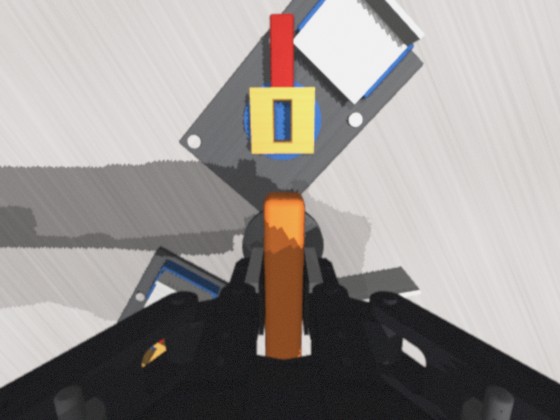

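Wrist view: brass head at (282,120) with its slot at (282,120) along the image's vertical, red finger up to (282,15), held bar aligned with it. I'll measure the slot precisely in the tool frame.

Run:
```python
from h import *
z=np.load('wrist.npz'); im=z['im']; c=eyes.calibration('wrist');T=c['tool_from_camera'];C=(c,T[:3,:3],T[:3,3])
zt=z['p'][2]-.055
m=mask(im,'brass'); b=max(blobs(m),key=lambda b:-abs(np.argwhere(b).mean(0)-[120,282]).sum()).astype(np.uint8)
cs,h=cv2.findContours(b,cv2.RETR_CCOMP,cv2.CHAIN_APPROX_NONE)
for k in cs:
    if len(k)<20: continue
    P=onz(k[:,0,:],zt,C)*1000; q,s,a=cv2.minAreaRect(P[:,:2].astype(np.float32)); print('rect',np.round(q,2),np.round(s,1),a, 'box', k[:,0].min(0),k[:,0].max(0))
r_=mask(im,'red'); b=max(blobs(r_),key=np.sum); v,u=np.nonzero(b); P=onz(np.c_[u,v],zt,C); 
l=cv2.fitLine((P[:,:2]*1000).astype(np.float32),cv2.DIST_HUBER,0,.01,.01).ravel(); print('finger',l, np.degrees(np.arctan2(l[1],l[0])))
```

```text
rect [67.22 -1.02] [49.3 49.5] 89.98902893066406 box [250  87] [313 152]
rect [67.2  -0.97] [14.9 32. ] 89.62755584716797 box [272  99] [291 141]
finger [ 9.9985373e-01  1.7102415e-02  1.1809172e+02 -9.4378120e-01] 0.97994393
```

{"fn": "arm_command", "kwargs": {
  "plan": "0.02 -0.001 0 0;0.03 0 0 0;0.0172 0 0 0;0 0 0.02 0;0 0 0.02 0;0 0 0.012 0;0 0 0 0;0 0 0 0;0 0 0 0"
}}

```text
clock: 10.4
tcp_pos: [0.5312, -0.1534, 0.139]
orientation: [2.714, 1.581, 0.002]
contact_force: [-0.3, -0.2, -2.8]
grip_width: 0.0152
gripper_force: 40.8
```

Run:
```python
from h import *
z=np.load('wrist.npz'); t=z['p']+R.from_rotvec(z['o']).as_matrix()@np.array([.0672,-.001,0]); print(t)
rel((t[0],t[1],.101)); o=r.get_obs(); print(o['contact_force'],o['moment'])
```

```text
[ 0.53092699 -0.1524782   0.19047154]
t 10.4 tcp [ 0.5312 -0.1534  0.139 ] shift mm [ 0.6 -0.7 38. ] xdir 60.46 ydir -29.54 tilt [ 0.0014 -0.0001] j7 -0.03
[-0.27860288 -0.18845817 -2.75961283] [-0.04405567  0.01554229 -0.00283734]
```

{"fn": "arm_command", "kwargs": {
  "plan": "0.0006 -0.0007 0.003 0;0 0 0.003 0;0 0 0.002 0;0 0 0.001 0;0 0 0.001 0;0 0 0 0;0 0 0 0"
}}

```text
clock: 11.28
tcp_pos: [0.5306, -0.1524, 0.1286]
orientation: [2.714, 1.582, 0.001]
contact_force: [-0.4, -0.2, 3.0]
grip_width: 0.0157
gripper_force: 41.8
```

{"fn": "arm_command", "kwargs": {
  "plan": "0 0 0.001 0;0 0 0.001 0;0 0 0.001 0;0 0 0 0;0 0 0 0"
}}

```text
clock: 11.9
tcp_pos: [0.5305, -0.1524, 0.1252]
orientation: [2.714, 1.582, -0.0]
contact_force: [1.4, -0.9, -3.9]
grip_width: 0.0155
gripper_force: 40.7
```

{"fn": "arm_command", "kwargs": {
  "plan": "0 0 0.0015 0;0 0 0.0015 0;0 0 0.0015 0;0 0 0.0015 0;0 0 0 0;0 0 0 0"
}}

```text
clock: 12.65
tcp_pos: [0.5304, -0.1524, 0.1192]
orientation: [2.714, 1.582, -0.0]
contact_force: [2.9, -0.7, -3.7]
grip_width: 0.0154
gripper_force: 40.6
```

{"fn": "arm_command", "kwargs": {
  "plan": "0 0 0.002 0;0 0 0.002 0;0 0 0.002 0;0 0 0.002 0;0 0 0.002 0;0 0 0.002 0;0 0 0.002 0;0 0 0 0;0 0 0 0"
}}

```text
clock: 13.78
tcp_pos: [0.5303, -0.1524, 0.1051]
orientation: [2.714, 1.582, -0.0]
contact_force: [2.8, -1.9, -3.9]
grip_width: 0.0153
gripper_force: 40.5
```

Run:
```python
from h import *
rel((.5309,-.1525,.101)); o=r.get_obs(); print(o['contact_force'],o['moment'])
```

```text
t 13.78 tcp [ 0.5303 -0.1524  0.1051] shift mm [0.2 0.6 4.1] xdir 60.46 ydir -29.54 tilt [-0.0001 -0.0002] j7 0.01
[ 2.7545798  -1.86358904 -3.85739538] [-0.46904541 -0.85923117  0.01289424]
```

{"fn": "arm_command", "kwargs": {
  "plan": "0 0.0005 0 0;0 0 0.001 0;0 0 0.001 0;0 0 0.001 0;0 0 0.0005 0;0 0 0 0;0 0 0 0"
}}

```text
clock: 14.65
tcp_pos: [0.5306, -0.1525, 0.1017]
orientation: [-2.714, -1.582, 0.0]
contact_force: [1.3, -0.9, -2.8]
grip_width: 0.0154
gripper_force: 40.8
```

{"fn": "arm_command", "kwargs": {
  "plan": "0 0 0.0005 0;0 0 0.0005 0;0 0 0 0;0 0 0 0"
}}

```text
clock: 15.15
tcp_pos: [0.5307, -0.1525, 0.1011]
orientation: [-2.714, -1.581, -0.0]
contact_force: [-1.8, 1.0, 5.7]
grip_width: 0.0152
gripper_force: 41.9
```

Collar contact felt (about 9 N), z as expected: home. Now turning clockwise.

{"fn": "arm_command", "kwargs": {
  "plan": "0 0 -0.0004 0;0 0 0 2;0 0 0 3;0 0 0 3;0 0 0 3;0 0 0 3;0 0 0 3;0 0 0 3;0 0 0 0;0 0 0 0"
}}

```text
clock: 16.4
tcp_pos: [0.5311, -0.1529, 0.1012]
orientation: [2.947, 1.087, 0.001]
contact_force: [1.6, -2.1, -1.9]
grip_width: 0.0151
gripper_force: 40.9
```

Run:
```python
from h import *
rel((.5307,-.1525,.101)); o=r.get_obs(); print(o['contact_force'],o['moment'])
```

```text
t 16.4 tcp [ 0.5311 -0.1529  0.1012] shift mm [-0.1 -0.6  0.2] xdir 40.49 ydir -49.51 tilt [ 0.0007 -0.0007] j7 -0.27
[ 1.57734303 -2.06986037 -1.88666987] [-0.48980258 -0.46354876  0.02782334]
```

{"fn": "arm_command", "kwargs": {
  "plan": "0 0 0 3;0 0 0 3;0 0 0 3;0 0 0 3;0 0 0 3;0 0 0 2;0 0 0 2;0 0 0 0;0 0 0 0;0 0 0 0"
}}

```text
clock: 17.65
tcp_pos: [0.5309, -0.1528, 0.1012]
orientation: [3.086, 0.585, 0.0]
contact_force: [2.6, -4.2, -2.5]
grip_width: 0.0152
gripper_force: 40.8
```

Run:
```python
from h import *
rel((.5307,-.1525,.101)); o=r.get_obs(); print(o['contact_force'],o['moment'])
im=look((.5307,-.1525),.09,.055,['red'])
for n in('scene','top'):
    grab(n); rect(n,['orange','brass'],(.531,-.1525),.05,.1,.13); rect(n,['red'],(.59,-.13),.06,.05,.065)
```

```text
t 17.65 tcp [ 0.5309 -0.1528  0.1012] shift mm [-0.1 -0.4  0.2] xdir 21.47 ydir -68.53 tilt [ 0.0004 -0.0004] j7 -0.53
[ 2.64636017 -4.20015945 -2.47932195] [-1.06724823 -0.66658819  0.0237915 ]
['red'] 2708 c [ 578.5 -130.6] size [46.1 17.3] axis 25.23 z 0.0554 px 277.0 148.0 grip 0.0152
scene ['orange', 'brass'] 51 c [ 555.8 -143.3] size [23.6 13.7] long axis 16.6 z [0.1107 0.1129 0.1151] px 241.0 234.0
scene ['red'] 117 c [ 578.  -130.7] size [47.5 18.2] long axis 22.8 z [0.0531 0.0547 0.0573] px 252.0 247.0Traceback (most recent call last):
  File "<stdin>", line 5, in <module>
  File "h.py", line 38, in rect
    print(n,names,len(P),'c',np.round(c,1),'size',np.round(s,1),'long axis',round(a%180,1),'z',np.percentile(P[:,2],[10,50,90]).round(4),'px',u.mean().round(),v.mean().round())
                                                                                               ~~~~~~~~~~~~~^^^^^^^^^^^^^^^^^^^
    return _quantile_unchecked(
        a, q, axis, out, overwrite_input, method, keepdims, weights)
    return _ureduce(a,
                    func=_quantile_ureduce_func,
    ...<5 lines>...
                    overwrite_input=overwrite_input,
                    method=method)
    r = func(a, **kwargs)
    result = _quantile(arr,
                       quantiles=q,
    ...<2 lines>...
                       out=out,
                       weights=wgt)
    slices_having_nans = np.isnan(arr[-1, ...])
                                  ~~~^^^^^^^^^
IndexError: index -1 is out of bounds for axis 0 with size 0
```

{"fn": "arm_command", "kwargs": {
  "plan": "0 0.0005 0 0;0 0 0 1;0 0 0 1;0 0 0 1;0 0 0 1;0 0 0 0;0 0 0 0"
}}

```text
clock: 18.68
tcp_pos: [0.531, -0.153, 0.1012]
orientation: [-3.105, -0.477, -0.0]
contact_force: [1.7, -4.4, -1.0]
grip_width: 0.0154
gripper_force: 41.0
```

```bash
cat > c.py <<'E'
from h import *
rel((.5307,-.1525,.101)); o=r.get_obs(); print(o['contact_force'],o['moment'])
im=look((.5307,-.1525),.09,.055,['red']); z=np.load('wrist.npz'); C=cam('wrist',z['p'],z['o'])
m=max(blobs(mask(im,'red')),key=np.sum); v,u=np.nonzero(m); P=onz(np.c_[u,v],.055,C)[:,:2]-[.5307,-.1525]; q=P.mean(0); print('finger',np.degrees(np.arctan2(q[1],q[0])))
E
python3 c.py
```

```text
t 18.68 tcp [ 0.531  -0.153   0.1012] shift mm [-0.1 -0.6  0.2] xdir 17.47 ydir -72.53 tilt [0.0001 0.0001] j7 -0.59
[ 1.74232574 -4.38044361 -0.99685782] [-0.90064203 -0.56716984  0.08136268]
['red'] 2718 c [ 579.4 -134.1] size [47.2 17.3] axis 21.32 z 0.0555 px 276.0 148.0 grip 0.0154
finger 20.72741038561259
```

{"fn": "arm_command", "kwargs": {
  "plan": "0 0.0003 0 1;0 0 0 1;0 0 0 0.5;0 0 0 0;0 0 0 0"
}}

```text
clock: 19.35
tcp_pos: [0.531, -0.1531, 0.1012]
orientation: [-3.114, -0.409, 0.0]
contact_force: [1.9, -1.7, 0.9]
grip_width: 0.0154
gripper_force: 41.2
```

```bash
python3 c.py
```

```text
t 19.35 tcp [ 0.531  -0.1531  0.1012] shift mm [-0.1 -0.7  0.2] xdir 14.98 ydir -75.02 tilt [-0.0002  0.0003] j7 -0.62
[ 1.86220391 -1.70855565  0.94049996] [-0.56363572 -0.3694251   0.07964829]
['red'] 2717 c [ 580.2 -135.9] size [47.1 17.5] axis 19.79 z 0.0555 px 276.0 148.0 grip 0.0154
finger 18.377148166651025
```

{"fn": "arm_command", "kwargs": {
  "plan": "0 0 0 -1;0 0 0 -1;0 0 0 -0.5;0 0 0.0003 0;0 0 0 0;0 0 0 0",
  "grip_force": 20
}}

```text
clock: 20.15
tcp_pos: [0.5309, -0.153, 0.1012]
orientation: [-3.104, -0.477, 0.0]
contact_force: [-1.7, 0.7, 7.3]
grip_width: 0.015
gripper_force: 42.2
```

{"fn": "arm_command", "kwargs": {
  "plan": "0 0 0 0;0 0 0 0;0 0 0 0;0 0 0 0;0 0 0 0;0 0 0 0",
  "hand": -0.1
}}

```text
clock: 20.9
tcp_pos: [0.5311, -0.1534, 0.1009]
orientation: [-3.105, -0.477, -0.0]
contact_force: [-0.6, 0.1, -0.8]
grip_width: 0.0469
gripper_force: 0.0
```

{"fn": "arm_command", "kwargs": {
  "plan": "0 0 -0.005 0;0 0 -0.01 0;0 0 -0.02 0;0 0 -0.03 0;0 0 -0.03 0;0 0 -0.03 0;-0.03 0 -0.01 0;-0.03 0 0 0;0 0 0 0;0 0 0 0;0 0 0 0"
}}

```text
clock: 22.28
tcp_pos: [0.4747, -0.171, 0.2362]
orientation: [3.104, 0.479, 0.001]
contact_force: [0.5, 0.2, 0.2]
grip_width: 0.047
gripper_force: 0.0
```

Run:
```python
from h import *
im=look((.5307,-.1525),.06,.113,['orange','brass']); look((.58,-.135),.06,.055,['red']); cv2.imwrite('pics/w4.png',im[:,:,::-1])
for n in('scene','top'):
    grab(n); rect(n,['orange','brass'],(.531,-.1525),.05,.1,.13); rect(n,['red'],(.59,-.13),.06,.05,.065)
print(r.get_obs()['tcp_pos'])
```

```text
['orange', 'brass'] 1470 c [ 530.7 -152.9] size [76.9 14.6] axis 17.04 z 0.1133 px 282.0 120.0 grip 0.047
['red'] 637 c [ 588.  -132.8] size [29.1 17.1] axis 20.96 z 0.0555 px 281.0 58.0 grip 0.0467
scene ['orange', 'brass'] 177 c [ 530.9 -152.5] size [76.5 15.7] long axis 19.1 z [0.1103 0.1126 0.115 ] px 231.0 229.0
scene ['red'] 117 c [ 580.5 -136.4] size [48.  17.3] long axis 17.7 z [0.0528 0.0548 0.057 ] px 251.0 249.0
top ['orange', 'brass'] 48 c [ 551.6 -145.2] size [29.1 13.6] long axis 17.2 z [0.1106 0.1134 0.1164] px 347.0 205.0
top ['red'] 82 c [ 579.9 -135.4] size [41.7 15.2] long axis 17.7 z [0.0533 0.0552 0.0578] px 340.0 198.0
[ 0.47413471 -0.17121829  0.23580846]
```

View pics/w4.png

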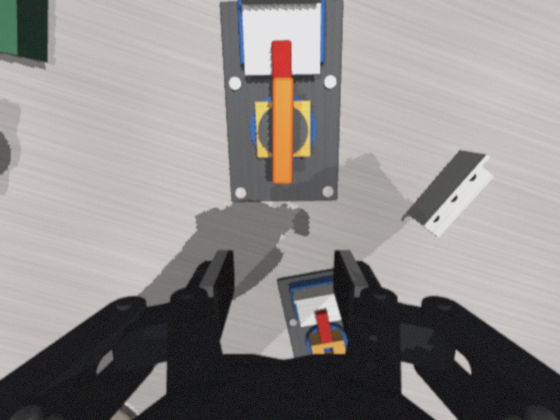

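The picture shows the key upright with its bar (282,130) along the fixture. The finger is over the sheet (282,60), the bar top is at z 0.113 (home), and nothing touches it. Handing in.

```bash
python3 -c "
from h import *
print(ticket.hand_in())"
```

```text
the job is handed in; nothing more can be done
None
```

The job is handed in: the T-key is fully home in the slot, turned to the locked position with the red finger over the sheet bracket, released and standing upright. The judge's verdict was not reported back.

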